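# Load stepped sleeves the right way round on the V rail

## Robot

A 7-joint arm with a two-finger parallel gripper is mounted at the origin on a cart in front of the work surface, level with it; the furniture and walls round the work are solid. World frame = base frame: x ahead of the robot, y to its left, z up, the work surface at z = 0. Lengths are in mm, angles in rad, forces in N, time in s.
With the tool pointing down it reaches from about 400 to 850 mm from the base axis. Payload 6.9 kg.
Tool frame: the origin (TCP) lies midway between the tips of the shut fingers; the grasp point (between the pads) lies 19 mm behind it (robot.hold_point_z is the distance from the TCP to the grasp point, in mm); z points along the fingers, y is the line along which they close (so a half turn about z gives the same grasp; the last joint's range is limited). The gripper opens to 85 mm and grips with 20 to 120 N. Pads are 22 mm wide; open, the fingers measure 114 mm over their backs; the gripper's body (76 mm by 85 mm) begins 54 mm behind the grasp point. The pads swing forward as they close: fully open they stand 13 mm farther back than shut.
Start: joints at [-1.173, 0.507, -0.238, 1.5, 0.126, 1.149, -0.155], TCP at [179.817, 598.563, 231.275] pointing down, gripper open.
Joint ranges: [-3.08, 3.08], [-0.24, 2.05], [-1.43, 1.35], [0, 2.5], [-1.52, 4.66], [0.17, 1.96], [-2.89, 2.89]. Speed limits (rad/s): [2.39, 2.39, 3.14, 3.14, 3.14, 3.14, 3.14].

## Interface

Orientations are given as [roll, pitch, yaw] about the fixed x, y, z axes, in that order (R = Rz(yaw) Ry(pitch) Rx(roll)).
In Python, from cell import robot gives the robot as it stands. The module is installed in compiled form; this text tells all that it offers.
- The arm moves only by the tool servo_tool, never from a script. Its argument "series" is text: rows parted by semicolons, each of 7 numbers parted by spaces: the turn, a rotation vector about the tool's x, y, z in degrees, then the shift along the tool's x, y, z in mm, then the opening, from 0 (shut) to 1 (fully open). In form: ax ay az x y z grip; .... A call has 1 to 5 rows; each row is the pose to reach, as a shift and turn from the pose commanded when the call began, along the tool's axes at that moment; what a row does not reach only later rows make up. A row lasts 1/10 s, in which the tool goes at most 50 mm and 8.59 degrees, less where a joint would pass 70% of its speed; a pose out of reach is approached as far as the arm can. A call with a gripper value outside its range is refused whole. The fingers move at their own pace and stop on an object; "squeeze" is the grip in N (left out, the last holds). Time passes only in rows, so rows that repeat a pose let the fingers close. It gives the time, the measured TCP pose, the force, the opening and the grip force at its end, in the units of the state.
- robot.observe(): the state, without advancing time (a new reading comes with each control period).
- robot.snapshot(name): name is "side" or "top" or "wrist"; returns the picture (480x640x3 uint8, red, green, blue); there is no depth.
- robot.camera_info(name): a dict with "fovy" (degrees; the focal length in pixels is half the picture's height over the tangent of half this angle, whatever the lens; pixels are square), "cx", "cy" (the principal point, pixels), "R" (3x3) and "t" (3): a world point X has camera coordinates R X + t. Camera axes: x right, y down, z forward; pixel columns grow to the right and rows downward; lengths in mm; the calibration is good to about 2 mm. A picture is of the moment at which its call begins: read the wrist's pose just before it. camera_info takes no time and is no camera call; for the wrist camera it gives the pose at the moment of the call.
- robot.sign_off(): hands the job in; it is judged then, once.
Trained networks look in the newest picture that a camera, given by its name, has taken for a name from the list of things; names that differ only in an ending like _2 or _b are one class to them, and where a whole thing is asked for, a point or a joint stands for the part that bears it (a point fixed in the world has none). Each returns a list of dicts, best first, with "confidence" (0 to 1); they miss things now and then, are a little off and sometimes report something else, mostly with a low value. They report only what shows in the picture. A call takes as long as a camera call. They do not tell look-alikes from the thing itself.
- robot.outline_of(name, camera): "pixels" (480x640 bool, what is visible of it) and "extent" ([left, top, right, bottom] in pixels, round what is visible of it).
The state is a dict: "t": time; "qpos": joint angles; "joint_vel": joint speeds; "joint_torque": joint torques, N m; "tcp_pos": TCP position; "eef_rot": TCP orientation; "wrist_force": force on the tool from outside, world axes, zero at the start; "ft_torque": the same for the moment, N m; "opening": finger opening in mm; "grip_force": force on a finger pad.
Only numpy, scipy, OpenCV 4.12 (cv2) and the standard library are available. Lean on these libraries where they do the work, as an engineer would, in place of code of your own. Each camera call takes 0.05 s, during which the arm holds its last target. There are 200 camera calls.

## Task

Lay the two steel sleeves in the V-shaped loading rail, one on each side of the stop block in its middle, each with its stepped (slightly thinner) end fully home between the block's cheeks, against the block. The ends look alike and either sleeve may lie either way round, so feel with the fingers which end of each is the thinner one, and turn it round if needed.

Things in the scene. Friction and masses are not known exactly. Their poses are not given: they have to be found in the camera images.
- sleeve_1_mid (a point): First steel sleeve lying level in a low V stand. 80 mm long, 40 mm in diameter but for a step, the last 20 mm at ONE end, of 34 mm. The ends look alike; which is stepped is unknown and must be felt: fingers closed on the outer 12 mm of an end stop at 34 or 40 mm. Point: its centre, 45 mm above the bench. x runs along it; the sign of x does not tell the stepped end.
- sleeve_2_mid (a point): Second steel sleeve lying level in a low V stand. 80 mm long, 40 mm in diameter but for a step, the last 20 mm at ONE end, of 34 mm. The ends look alike; which is stepped is unknown and must be felt: fingers closed on the outer 12 mm of an end stop at 34 or 40 mm. Point: its centre, 45 mm above the bench. x runs along it; the sign of x does not tell the stepped end.
- sleeve_1: The first sleeve as a body; origin and axes as its centre point. Loose, rigid, 0.25 to 0.5 kg. Grip it across its diameter from above; its stand's V reaches up to 14 mm below its axis and 16 mm either side of it. It may lie in any level direction.
- sleeve_2: The second sleeve as a body; origin and axes as its centre point. Loose, rigid, 0.25 to 0.5 kg. Grip it across its diameter from above; its stand's V reaches up to 14 mm below its axis and 16 mm either side of it. It may lie in any level direction.
- rail_mid (a point): Centre of the stop block in the middle of the loading rail, on the line taken by the axis of a sleeve resting in the rail's V, 45 mm above the bench. x runs level along the rail, y across, z up; the rail is the same both ways. The block's two faces are at x = +5 and -5 mm, so a sleeve fully home has its centre at x = +45 or -45 mm.
- rail: The loading rail, fixed: an aluminium V, 210 mm long, open above (origin under its middle); flanks 35 degrees, up to 14 mm below the sleeve's axis, 16 mm either side. Stop block 10 mm thick, 53 wide, 54 high. On each face two cheeks stand out 15 mm, 37 mm apart, 50 mm high: a 34 mm end goes between them, a 40 mm end is stopped 15 mm short.
There are look-alikes about, which are no part of the job. What is shaped like the sleeve_2 but green or pink is not meant.

How it is judged:
By the outcome, as a careful person would: the job done as asked, in the order asked, and still so for the second after the job is handed in, with the robot touching nothing.
It also fails if it takes over 67 s, if anything falls off the work surface, if the arm or the gripper's body presses on something with over 40 N, if the wrist force passes 120 N, or if a joint passes its speed limit or range.

## Working session

There is one attempt and no reset: what is moved stays moved. The work goes in short steps, Python scripts to look and compute and a tool call to move; the robot and the scene stay as the last step left them, time stands still between calls to the robot, and variables do not carry over. Pictures are saved under pics/ and viewed, at most 10 in all, crops included, and the job is handed in when it is done.

Besides the shell and the picture viewer there is one more tool, called after "Call:" by a JSON object that holds its "name" and its "arguments". servo_tool: Moves the arm, as the interface text tells. Its arguments: {"type":"object","properties":{"series":{"type":"string"},"squeeze":{"type":"number"}},"required":["series"]}

```bash
mkdir -p pics
cat > h.py <<'E'
import numpy as np, cv2
from cell import robot
def ray(ci,u,v):
    f=240/np.tan(np.radians(ci["fovy"])/2); R=np.array(ci["R"]);t=np.array(ci["t"])
    d=R.T@np.array([(u-ci["cx"])/f,(v-ci["cy"])/f,1]); return -R.T@t,d
def atz(ci,u,v,z):
    c,d=ray(ci,u,v); return c+d*(z-c[2])/d[2]
def proj(ci,X):
    f=240/np.tan(np.radians(ci["fovy"])/2); p=np.array(ci["R"])@np.array(X)+np.array(ci["t"]); return f*p[:2]/p[2]+[ci["cx"],ci["cy"]]
E
python3 - <<'E'
from h import *
o=robot.observe();print({k:np.round(v,3) for k,v in o.items()})
ims=[]
for c in["top","side"]:
    im=robot.snapshot(c);cv2.imwrite(f"pics/{c}0.png",im[...,::-1]);ci=robot.camera_info(c)
    print(c,ci)
    for n in["sleeve_1","rail"]:
        for d in robot.outline_of(n,c):
            p=d["pixels"];ys,xs=np.nonzero(p)
            if len(xs)<5: continue
            r=cv2.minAreaRect(np.c_[xs,ys].astype(np.float32))
            print(n,round(d["confidence"],2),d["extent"],len(xs),np.round(r[0],1),np.round(r[1],1),round(r[2],1),np.round(atz(ci,*r[0],45)), im[p].mean(0).round())
E
```

```text
{'t': np.float64(0.0), 'qpos': array([-1.174,  0.508, -0.238,  1.501,  0.126,  1.149, -0.155]), 'joint_vel': array([ 0.001, -0.001, -0.002, -0.001, -0.   , -0.001,  0.   ]), 'joint_torque': array([ 1.0000e-03, -6.2059e+01, -2.1860e+00, -2.4966e+01,  1.3000e-02,
        1.2000e-02, -0.0000e+00]), 'tcp_pos': array([179.707, 598.076, 230.429]), 'eef_rot': array([-3.14,  0.  ,  2.85]), 'wrist_force': array([-0.244,  0.096,  0.387]), 'ft_torque': array([-0.062, -0.026,  0.018]), 'grip_force': np.float64(0.0), 'opening': np.float64(85.149)}
top {'fovy': 43.655170550125284, 'cx': 317.62195428529236, 'cy': 239.8073260377205, 'R': array([[-0.01326593, -0.99978183, -0.01613384],
       [-0.9973425 ,  0.01438611, -0.07142115],
       [ 0.07163767,  0.0151435 , -0.99731576]]), 't': array([ 158.04506015,  448.50508559, 1501.87217022])}
sleeve_1 0.86 [222.1, 262.6, 257.7, 284.6] 476 [240.3 275.4] [15.3 33. ] 80.5 [363. 345.  45.] [232. 151. 185.]
sleeve_1 0.82 [226.3, 211.0, 262.9, 236.1] 483 [245.2 228.3] [15.8 32.6] 70.0 [480. 332.  45.] [204. 204. 212.]
sleeve_1 0.58 [166.1, 262.8, 192.9, 295.8
[... 669 characters left out ...]
9. -231.   45.] [119. 122. 120.]
sleeve_1 0.72 [291.7, 219.1, 313.4, 239.0] 324 [300.3 228.9] [25.8 14.1] 21.8 [478. 329.  45.] [175. 175. 177.]
sleeve_1 0.61 [233.6, 213.4, 259.8, 229.6] 302 [244.9 222.6] [13.  25.9] 71.6 [335. 429.  45.] [ 60. 125.  73.]
sleeve_1 0.58 [310.6, 245.4, 339.8, 266.3] 382 [324.2 257.3] [15.3 27.7] 56.3 [471. 103.  45.] [160. 160. 163.]
sleeve_1 0.51 [251.4, 229.6, 268.2, 247.3] 238 [259.8 238.8] [20.5 12.7] 45.0 [345. 281.  45.] [201. 135. 155.]
rail 0.61 [332.4, 294.4, 416.1, 350.6] 2099 [379.4 317.2] [90.  35.1] 36.3 [ 469. -230.   45.] [119. 122. 120.]
rail 0.47 [313.3, 243.9, 336.9, 271.4] 387 [324.4 257. ] [15.6 28.1] 51.3 [472. 105.  45.] [161. 161. 164.]
```

Run:
```python
import cv2
a=cv2.imread("pics/top0.png")[170:330,130:530];b=cv2.imread("pics/side0.png")[180:380,200:450]
cv2.imwrite("pics/c0.png",cv2.resize(a,None,fx=2,fy=2,interpolation=cv2.INTER_CUBIC));
import numpy as np
b=cv2.resize(b,(350,280));A=cv2.resize(a,None,fx=2,fy=2,interpolation=cv2.INTER_CUBIC)
c=np.zeros((600,800,3),np.uint8);c[:320]=A;c[320:600,:350]=b;cv2.imwrite("pics/c0.png",c)
```

```text
(no output)
```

View pics/c0.png

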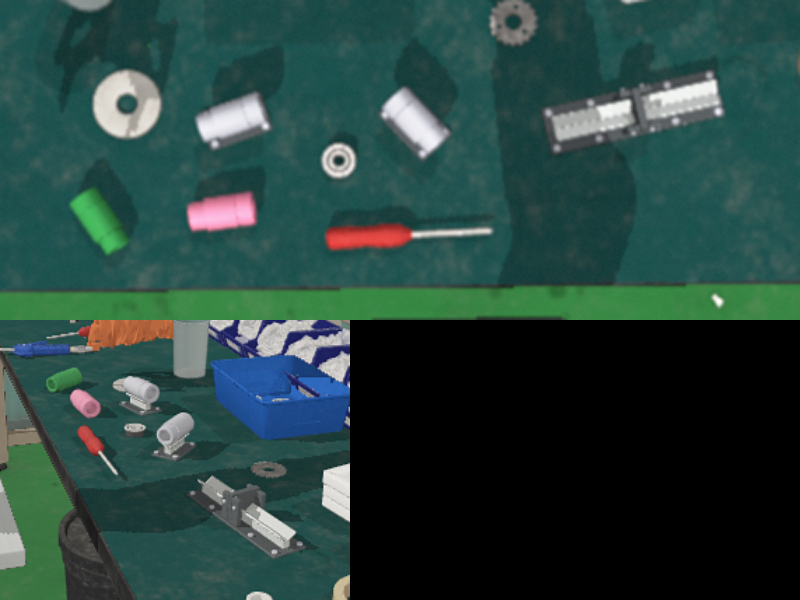

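The top view shows the steel sleeves in stands at about (246,230) and (337,231), and the rail at (446,226). The pink and green tubes are the look-alikes. Next I'll check the wrist camera geometry.

```bash
cat >> h.py <<'E'
def tool():
    from scipy.spatial.transform import Rotation as Ro
    o=robot.observe(); return np.array(o["tcp_pos"]),Ro.from_euler("xyz",o["eef_rot"]).as_matrix(),o
E
python3 - <<'E'
from h import *
p,R,o=tool();ci=robot.camera_info("wrist");print(ci["fovy"],ci["cx"],ci["cy"])
C=-np.array(ci["R"]).T@ci["t"];print("cam in tool",R.T@(C-p),"cam axes in tool",(R.T@np.array(ci["R"]).T).round(3))
# long axis estimates from outlines (top)
robot.snapshot("top");ci=robot.camera_info("top")
for n in["sleeve_1","rail"]:
    for d in robot.outline_of(n,"top"):
        ys,xs=np.nonzero(d["pixels"])
        P=np.array([atz(ci,x,y,50 if n!="rail" else 20)[:2] for x,y in zip(xs,ys)]);m=P.mean(0);w,v=np.linalg.eigh(np.cov((P-m).T));a=v[:,1]
        print(n,m.round(),np.degrees(np.arctan2(a[1],a[0])).round(1), np.ptp(P@a).round())
for t in[(476,225,350),(480,332,300),(472,103,300)]: print(t,(R.T@(np.array(t)-p)).round())
E
```

```text
62.435448805134925 316.1471014900407 237.68180756016997
cam in tool [  78.35281621    0.69941768 -141.83479365] cam axes in tool [[ 0.    -0.951 -0.309]
 [ 1.    -0.     0.001]
 [-0.001 -0.309  0.951]]
sleeve_1 [474. 104.] -140.1 81.0
sleeve_1 [354. 495.] -143.6 84.0
sleeve_1 [364. 343.] 97.1 86.0
sleeve_1 [479. 331.] 109.2 83.0
rail [ 483. -172.] 102.2 224.0
(476, 225, 350) [-391. -272. -119.]
(480, 332, 300) [-364. -169.  -69.]
(472, 103, 300) [-422. -390.  -69.]
```

Call:
{"name": "servo_tool", "arguments": {"series": "0 0 0 -36 -23 -7 1;0 0 0 -72 -46 -14 1;0 0 0 -108 -69 -21 1;0 0 0 -144 -92 -28 1;0 0 0 -180 -115 -35 1"}}

```text
t: 0.95
tcp_pos: [320.0, 435.2, 266.7]
eef_rot: [3.141, 0.0, 2.85]
wrist_force: [0.6, 0.9, 0.2]
opening: 85.5
grip_force: 0.0
```

Call:
{"name": "servo_tool", "arguments": {"series": "0 0 8 -36 -23 -7 1;0 0 16 -72 -46 -14 1;0 0 24 -108 -69 -21 1;0 0 32 -144 -92 -28 1;0 0 40 -180 -115 -35 1"}}

```text
t: 1.45
tcp_pos: [459.3, 273.2, 301.9]
eef_rot: [3.141, -0.0, 2.146]
wrist_force: [0.1, 0.9, 0.1]
opening: 85.0
grip_force: 0.0
```

Call:
{"name": "servo_tool", "arguments": {"series": "0 0 7 0 0 0 1;0 0 14 0 0 0 1;0 0 14 0 0 0 1;0 0 14 0 0 0 1"}}

```text
t: 1.85
tcp_pos: [458.2, 275.0, 301.3]
eef_rot: [3.142, 0.0, 1.911]
wrist_force: [0.5, 0.3, -0.2]
opening: 85.3
grip_force: 0.0
```

```bash
cat >> h.py <<'E'
from scipy.optimize import minimize
a_=np.linspace(0,2*np.pi,40)
CYL=np.array([[x,20*np.cos(a),20*np.sin(a)] for x in(-40,40) for a in a_])
RAIL=np.array([[x,y,z] for x in(-105,105) for y in(-16,16) for z in(-14,-14)])
def fit(ci,mask,q0,pts=CYL,z=45):
    m=mask.astype(np.uint8)
    def cost(q):
        c,s=np.cos(q[2]/50),np.sin(q[2]/50)
        uv=np.array([proj(ci,[q[0]+c*p[0]-s*p[1],q[1]+s*p[0]+c*p[1],z+p[2]]) for p in pts])
        h=cv2.convexHull((uv*16).round().astype(np.int32)); k=np.zeros_like(m); cv2.fillConvexPoly(k,h,1,shift=4)
        return 1-(k&m).sum()/(k|m).sum()
    s0=np.array([q0[0],q0[1],q0[2]*50])
    r=minimize(cost,s0,method="Nelder-Mead",options=dict(initial_simplex=s0+np.array([[0,0,0],[8,0,0],[0,8,0],[0,0,8]]),xatol=.1,fatol=1e-4))
    return r.x[:2].round(1),np.degrees(r.x[2]/50).round(1),round(1-r.fun,3)
E
python3 - <<'E'
from h import *
ci=robot.camera_info("wrist");im=robot.snapshot("wrist")
D=robot.outline_of("sleeve_1","wrist");Dr=robot.outline_of("rail","wrist")
for d in D:
    ys,xs=np.nonzero(d["pixels"]);g=atz(ci,xs.mean(),ys.mean(),50)
    print(d["confidence"],d["extent"],g.round(),im[d["pixels"]].mean(0).round())
    for X,yaw in[((479,331),109.2),((474,104),39.9)]:
        if np.hypot(*(g[:2]-X))<40: print(X,fit(ci,d["pixels"],[g[0],g[1],np.radians(yaw)]))
for d in Dr: print("rail",d["confidence"],d["extent"])
cv2.imwrite("pics/w1.png",im[...,::-1])
E
```

```text
0.96 [333.2, 100.4, 373.6, 191.9] [478. 332.  50.] [237. 237. 240.]
(479, 331) (array([478. , 332.2]), np.float64(109.8), np.float64(0.929))
0.92 [238.3, 308.7, 311.6, 358.9] [472. 107.  50.] [239. 239. 242.]
(474, 104) (array([473. , 104.6]), np.float64(43.2), np.float64(0.877))
0.72 [224.6, 43.5, 270.1, 130.5] [366. 348.  50.] [247. 194. 221.]
rail 0.84 [207.7, 415.0, 253.8, 456.1]
rail 0.3 [239.1, 305.3, 312.2, 359.5]
```

View pics/w1.png

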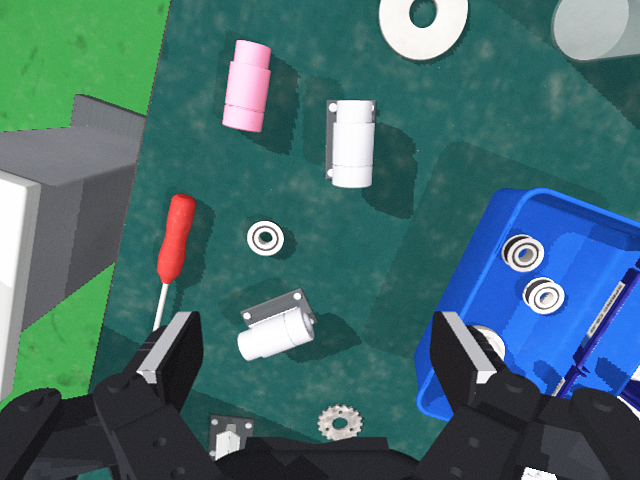

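The picture shows sleeve A at about (353,145) and B at (276,335), both in stands, with the rail only partly in view at the bottom. The fits agree with the top camera. I'll feel the near end of A first.

Call:
{"name": "servo_tool", "arguments": {"series": "0 0 0 4 19 44 1;0 0 0 8 38 88 1;0 0 0 8 38 134 1;0 0 0 8 38 180 1;0 0 0 8 38 220 1", "squeeze": 20}}

```text
t: 2.5
tcp_pos: [491.1, 294.8, 79.1]
eef_rot: [-3.141, 0.0, 1.909]
wrist_force: [0.9, -0.0, 0.4]
opening: 85.4
grip_force: 0.0
```

Call:
{"name": "servo_tool", "arguments": {"series": "0 0 0 0 0 30 1;0 0 0 0 0 54 1;0 0 0 0 0 54 0;0 0 0 0 0 54 0;0 0 0 0 0 54 0"}}

```text
t: 3.0
tcp_pos: [492.0, 295.0, 28.7]
eef_rot: [3.141, -0.0, 1.908]
wrist_force: [-14.3, -9.7, 10.6]
opening: 44.0
grip_force: 8.4
```

Call:
{"name": "servo_tool", "arguments": {"series": "0 0 0 0 0 0 0;0 0 0 0 0 0 0;0 0 0 0 0 0 0;0 0 0 0 0 0 0"}}

```text
t: 3.4
tcp_pos: [490.5, 294.1, 28.7]
eef_rot: [-3.14, 0.0, 1.908]
wrist_force: [-4.8, -1.7, 1.6]
opening: 39.2
grip_force: 19.9
```

Call:
{"name": "servo_tool", "arguments": {"series": "0 0 0 0 0 0 1;0 0 0 0 0 0 1;0 0 0 0 0 0 1;0 0 0 16 0 0 1;0 0 0 31 0 0 1"}}

```text
t: 3.9
tcp_pos: [481.2, 325.6, 27.5]
eef_rot: [3.141, -0.001, 1.907]
wrist_force: [0.3, -0.6, -0.3]
opening: 85.3
grip_force: 0.0
```

Call:
{"name": "servo_tool", "arguments": {"series": "0 0 0 0 0 0 1;0 0 0 0 0 0 0;0 0 0 0 0 0 0;0 0 0 0 0 0 0;0 0 0 0 0 0 0", "squeeze": 60}}

```text
t: 4.4
tcp_pos: [479.5, 322.6, 27.4]
eef_rot: [-3.137, 0.001, 1.907]
wrist_force: [-5.4, -3.0, 8.7]
opening: 38.7
grip_force: 59.4
```

Call:
{"name": "servo_tool", "arguments": {"series": "0 0 0 0 0 0 0;0 0 0 0 0 0 0;0 0 0 0 0 -20 0;0 0 0 0 0 -60 0;0 0 0 0 0 -100 0"}}

```text
t: 4.9
tcp_pos: [480.7, 322.7, 127.2]
eef_rot: [-3.138, 0.001, 1.906]
wrist_force: [1.7, 1.2, -3.6]
opening: 38.6
grip_force: 61.5
```

Call:
{"name": "servo_tool", "arguments": {"series": "0 0 0 -40 -13 -20 0;0 0 0 -80 -26 -40 0;0 0 0 -120 -39 -60 0;0 0 0 -160 -52 -80 0;0 0 0 -200 -65 -100 0"}}

```text
t: 5.4
tcp_pos: [485.3, 111.4, 227.6]
eef_rot: [-3.14, 0.0, 1.906]
wrist_force: [1.1, 0.5, -3.6]
opening: 38.4
grip_force: 61.6
```

Call:
{"name": "servo_tool", "arguments": {"series": "0 0 0 -40 -13 -15 0;0 0 0 -80 -26 -30 0;0 0 0 -120 -39 -45 0;0 0 0 -160 -52 -60 0;0 0 0 -200 -65 -73 0"}}

```text
t: 5.9
tcp_pos: [489.8, -98.6, 300.6]
eef_rot: [-3.141, -0.0, 1.906]
wrist_force: [0.5, -0.4, -4.0]
opening: 38.3
grip_force: 61.6
```

Call:
{"name": "servo_tool", "arguments": {"series": "0 0 2 -32 -10 0 0;0 0 4 -64 -20 0 0;0 0 5.5 -96 -30 0 0;0 0 7 -128 -39 0 0;0 0 7 -128 -39 0 0"}}

```text
t: 6.4
tcp_pos: [494.2, -236.1, 299.5]
eef_rot: [-3.139, 0.003, 1.776]
wrist_force: [-0.5, -0.2, -3.6]
opening: 37.9
grip_force: 61.6
```

Call:
{"name": "servo_tool", "arguments": {"series": "0 0 0 0 0 0 0;0 0 0 0 0 0 0"}}

```text
t: 6.6
tcp_pos: [495.9, -229.2, 299.7]
eef_rot: [-3.141, -0.001, 1.786]
wrist_force: [1.4, 1.6, -3.6]
opening: 38.6
grip_force: 61.6
```

Run:
```python
from h import *
p,R,o=tool();print(p.round(1),o["eef_rot"],o["qpos"].round(2))
ci=robot.camera_info("wrist");im=robot.snapshot("wrist")
for d in robot.outline_of("rail","wrist"):
    print(d["confidence"],d["extent"],d["pixels"].sum())
    np.save("rm.npy",d["pixels"]) if d is not None and not __import__("os").path.exists("rm.npy") else 0
q=np.array([483,-172,0.]);c,s=np.cos(np.radians(102.2)),np.sin(np.radians(102.2))
for X in(-105,-5,5,105):
  for Y in(-16,16): print(X,Y,proj(ci,[q[0]+c*X-s*Y,q[1]+s*X+c*Y,31]).round())
cv2.imwrite("pics/w2.png",im[...,::-1])
```

```text
[ 495.9 -229.2  299.7] [-3.14072644e+00 -1.41357561e-03  1.78576772e+00] [ 0.21  0.34  0.26  1.59 -0.09  1.22  0.7 ]
0.75 [283.4, 15.7, 343.9, 195.7] 10321
-105 -16 [329. 232.]
-105 16 [300. 232.]
-5 -16 [330. 137.]
-5 16 [299. 137.]
5 -16 [331. 126.]
5 16 [299. 126.]
105 -16 [332.  14.]
105 16 [297.  14.]
```

View pics/w2.png

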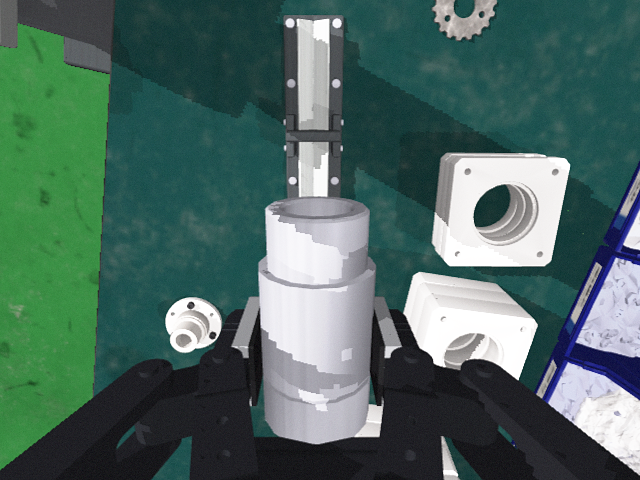

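The view shows sleeve A with its stepped end facing up toward the rail. The block is at about (314,133), the rail's far end at row 16, and its bolts in pairs at columns 290/338. I'll zoom in on the rail.

Run:
```python
import cv2
a=cv2.imread("pics/w2.png")[5:205,265:365]
A=cv2.resize(a[:100],None,fx=6,fy=6,interpolation=cv2.INTER_CUBIC)
cv2.imwrite("pics/c2.png",cv2.resize(cv2.imread("pics/w2.png")[100:200,265:365],None,fx=6,fy=6,interpolation=cv2.INTER_CUBIC))
```

```text
(no output)
```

View pics/c2.png

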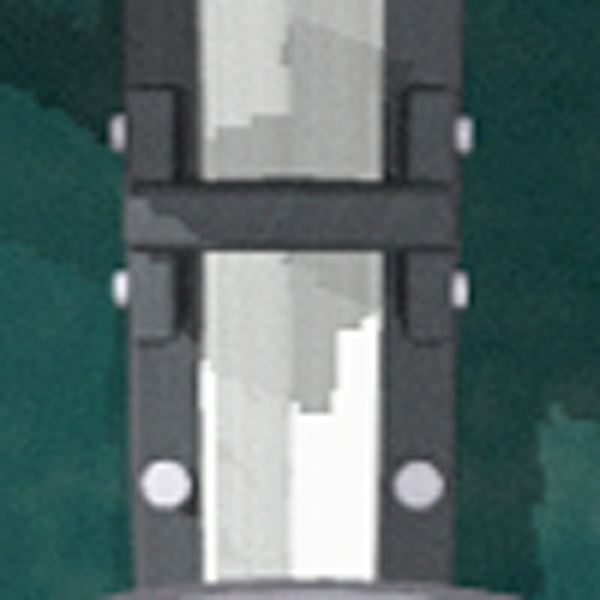

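Run:
```python
from h import *
ci=robot.camera_info("wrist");p,R,o=tool()
c=[atz(ci,314.2,r,54) for r in(130.8,136,141.3)];print("block",[x.round(1) for x in c]," width",np.linalg.norm(atz(ci,286.7,136,54)-atz(ci,341.7,136,54)))
im=cv2.imread("pics/w2.png").astype(float)
# V edges per row by brightness
rows=[];L=[]
for r in list(range(30,118,2))+list(range(160,195,2)):
    g=im[r,270:360].mean(1);w=np.nonzero(g>135)[0];w=w[(w>28)&(w<70)]
    if len(w)>20: a,b=270+w.min()-.5,270+w.max()+.5; L.append((r,a,b))
L=np.array(L);print(L[::5])
P=np.array([atz(ci,(a+b)/2,r,31)[:2] for r,a,b in L])
W=[np.linalg.norm(atz(ci,a,r,31)-atz(ci,b,r,31)) for r,a,b in L];print("Vwidth",np.median(W))
vx,vy,x0,y0=cv2.fitLine(P.astype(np.float32),cv2.DIST_HUBER,0,.01,.01).ravel()
yaw=np.arctan2(vy,vx)%np.pi;print("yaw",np.degrees(yaw),x0,y0)
u=np.array([np.cos(yaw),np.sin(yaw)]);b=c[1][:2];M=np.array([x0,y0]);M=M+u*((b-M)@u);print("rail_mid",M,"block off",b-M)
print("ends", [((atz(ci,314,r,z)[:2]-M)@u).round(1) for r,z in((16,5),(16,31),(23,31))])
# tool offset
d=p[:2]-M;print("tool s",d@u,"lat",d@[-u[1],u[0]],"toolyaw",np.degrees(o["eef_rot"][2]))
T=np.r_[M-71*u,100]-p;print("to s=-71 z100 in tool:",(R.T@T).round(1))
```

```text
block [array([ 482.8, -170.2,   54. ]), array([ 483.8, -174.8,   54. ]), array([ 484.9, -179.6,   54. ])]  width 52.29177837748935
[[ 30.  298.5 329.5]
 [ 40.  298.5 329.5]
 [ 50.  298.5 329.5]
 [ 60.  298.5 329.5]
 [ 70.  298.5 328.5]
 [ 80.  298.5 338.5]
 [ 90.  298.5 328.5]
 [100.  298.5 328.5]
 [110.  298.5 327.5]
 [162.  298.5 327.5]
 [172.  298.5 327.5]
 [182.  298.5 337.5]
 [192.  298.5 327.5]]
Vwidth 29.43132715681337
yaw 101.803085 479.2494 -157.82928
rail_mid [ 482.84285313 -175.02559341] block off [0.98204838 0.2052166 ]
ends [np.float64(111.4), np.float64(106.1), np.float64(100.4)]
tool s -55.52029719698778 lat -2.0770353764009557 toolyaw 102.37369865647061
to s=-71 z100 in tool: [-15.6  -2.2 200.1]
```

Call:
{"name": "servo_tool", "arguments": {"series": "0 0 0 -9 -1 40 0;0 0 0 -18 -1 80 0;0 0 0 -18 -1 120 0;0 0 0 -18 -1 160 0;0 0 0 -18 -1 200 0"}}

```text
t: 7.2
tcp_pos: [499.5, -246.9, 99.2]
eef_rot: [3.141, 0.0, 1.787]
wrist_force: [0.8, -0.3, -4.9]
opening: 38.3
grip_force: 61.8
```

Call:
{"name": "servo_tool", "arguments": {"series": "0 0 0 0 0 30 0;0 0 0 0 0 50 0;0 0 0 0 0 60 0;0 0 0 0 0 64 0;0 0 0 0 0 64 0"}}

```text
t: 7.7
tcp_pos: [499.6, -247.7, 36.6]
eef_rot: [3.141, 0.0, 1.786]
wrist_force: [0.4, -0.5, -3.5]
opening: 38.3
grip_force: 61.7
```

Call:
{"name": "servo_tool", "arguments": {"series": "0 0 0 0 0 2 0;0 0 0 0 0 4 0;0 0 0 0 0 6 0;0 0 0 0 0 6 0"}}

```text
t: 8.1
tcp_pos: [499.1, -247.9, 30.4]
eef_rot: [3.141, 0.0, 1.785]
wrist_force: [-0.7, -0.8, -4.7]
opening: 38.2
grip_force: 61.7
```

Call:
{"name": "servo_tool", "arguments": {"series": "0 0 0 0 0 1 0;0 0 0 0 0 2 0;0 0 0 0 0 3 0;0 0 0 0 0 3 0"}}

```text
t: 8.5
tcp_pos: [499.2, -248.0, 29.1]
eef_rot: [3.14, 0.0, 1.785]
wrist_force: [-5.2, 2.7, 15.4]
opening: 38.3
grip_force: 63.8
```

Call:
{"name": "servo_tool", "arguments": {"series": "0 0 0 0 0 0 1;0 0 0 0 0 0 1;0 0 0 0 0 0 1;0 0 0 0 0 -30 1;0 0 0 0 0 -70 1"}}

```text
t: 9.0
tcp_pos: [497.9, -247.3, 96.2]
eef_rot: [-3.138, -0.003, 1.785]
wrist_force: [0.6, -0.3, -0.4]
opening: 85.7
grip_force: 0.0
```

Call:
{"name": "servo_tool", "arguments": {"series": "0 0 0 -30 0 0 0;0 0 0 -56 0 0 0;0 0 0 -56 0 0 0;0 0 0 -56 0 10 0;0 0 0 -56 0 30 0"}}

```text
t: 9.5
tcp_pos: [511.6, -301.9, 67.3]
eef_rot: [3.14, 0.0, 1.786]
wrist_force: [-0.4, -0.3, -0.3]
opening: 12.1
grip_force: 0.0
```

Call:
{"name": "servo_tool", "arguments": {"series": "0 0 0 0 0 20 0;0 0 0 0 0 30 0;0 0 0 0 0 30 0;0 0 0 5 0 30 0;0 0 0 10 0 30 0"}}

```text
t: 10.0
tcp_pos: [509.2, -292.6, 38.0]
eef_rot: [3.141, 0.001, 1.785]
wrist_force: [-0.7, 0.3, 0.4]
opening: 0.1
grip_force: 0.0
```

Call:
{"name": "servo_tool", "arguments": {"series": "0 0 0 3 0 0 0;0 0 0 6 0 0 0;0 0 0 9 0 0 0;0 0 0 12 0 0 0;0 0 0 15 0 0 0"}}

```text
t: 10.5
tcp_pos: [506.3, -279.1, 37.9]
eef_rot: [3.14, 0.002, 1.784]
wrist_force: [2.6, -3.8, 2.1]
opening: -0.0
grip_force: 2.1
```

Call:
{"name": "servo_tool", "arguments": {"series": "0 0 0 2 0 0 0;0 0 0 4 0 0 0;0 0 0 6 0 0 0;0 0 0 7 0 0 0"}}

```text
t: 10.9
tcp_pos: [504.2, -271.1, 37.2]
eef_rot: [3.142, -0.0, 1.785]
wrist_force: [1.3, -3.1, 1.7]
opening: 0.1
grip_force: 1.8
```

Call:
{"name": "servo_tool", "arguments": {"series": "0 0 0 1 0 0 0;0 0 0 2 0 0 0;0 0 0 2 0 0 0"}}

```text
t: 11.2
tcp_pos: [503.8, -269.5, 37.2]
eef_rot: [3.142, 0.0, 1.785]
wrist_force: [3.0, -5.2, 0.5]
opening: 0.1
grip_force: 2.0
```

Call:
{"name": "servo_tool", "arguments": {"series": "0 0 0 1 0 0 0;0 0 0 2 0 0 0;0 0 0 2 0 0 0"}}

```text
t: 11.5
tcp_pos: [503.7, -269.5, 37.4]
eef_rot: [3.141, 0.003, 1.784]
wrist_force: [4.1, -8.8, -2.5]
opening: -0.1
grip_force: 4.4
```

Call:
{"name": "servo_tool", "arguments": {"series": "0 0 0 2 0 0 0;0 0 0 3 0 0 0;0 0 0 3 0 0 0"}}

```text
t: 11.8
tcp_pos: [503.8, -269.5, 38.0]
eef_rot: [3.139, 0.008, 1.782]
wrist_force: [4.3, -13.9, -1.4]
opening: 0.4
grip_force: 7.6
```

Call:
{"name": "servo_tool", "arguments": {"series": "0 0 0 -10 0 0 0;0 0 0 -20 0 0 0;0 0 0 -20 0 -40 0;0 0 0 -20 0 -90 0;0 0 0 -20 0 -130 0"}}

```text
t: 12.3
tcp_pos: [506.2, -283.5, 168.7]
eef_rot: [-3.14, -0.002, 1.785]
wrist_force: [0.1, 0.1, 0.1]
opening: 0.0
grip_force: 0.0
```

Call:
{"name": "servo_tool", "arguments": {"series": "0 0 0 43 6 -10 1;0 0 0 86 12 -20 1;0 0 0 129 18 -30 1;0 0 0 172 24 -40 1;0 0 0 215 30 -50 1"}}

```text
t: 12.8
tcp_pos: [489.1, -65.4, 217.2]
eef_rot: [-3.139, -0.002, 1.786]
wrist_force: [0.2, -0.3, -0.9]
opening: 72.4
grip_force: 0.0
```

Call:
{"name": "servo_tool", "arguments": {"series": "0 0 -8 35 5 0 1;0 0 -16 70 10 0 1;0 0 -24 105 15 0 1;0 0 -32 140 20 0 1;0 0 -40 172 21 0 1"}}

```text
t: 13.3
tcp_pos: [473.2, 106.9, 216.8]
eef_rot: [-3.14, -0.002, 2.49]
wrist_force: [-0.5, -0.1, -0.0]
opening: 85.4
grip_force: 0.0
```

Call:
{"name": "servo_tool", "arguments": {"series": "0 0 -8 0 0 0 1;0 0 -16 0 0 0 1;0 0 -24 0 0 0 1;0 0 -32 0 0 0 1;0 0 -40 0 0 0 1"}}

```text
t: 13.8
tcp_pos: [473.3, 104.9, 216.7]
eef_rot: [-3.141, -0.003, -3.095]
wrist_force: [-0.0, -0.3, -0.1]
opening: 85.3
grip_force: 0.0
```

Call:
{"name": "servo_tool", "arguments": {"series": "0 0 -8 0 0 0 1;0 0 -16 0 0 0 1;0 0 -24 0 0 0 1;0 0 -32 0 0 0 1;0 0 -40 0 0 0 1"}}

```text
t: 14.3
tcp_pos: [473.3, 104.8, 216.7]
eef_rot: [3.14, -0.003, -2.397]
wrist_force: [1.0, -0.7, 0.1]
opening: 85.0
grip_force: 0.0
```

Call:
{"name": "servo_tool", "arguments": {"series": "0 0 0 0 0 0 1;0 0 0 0 0 0 1"}}

```text
t: 14.5
tcp_pos: [473.9, 104.8, 216.9]
eef_rot: [3.14, -0.001, -2.408]
wrist_force: [0.6, 0.7, 0.2]
opening: 84.9
grip_force: 0.0
```

Run:
```python
from h import *
p,R,o=tool();print(p.round(1),np.degrees(o["eef_rot"]),o["qpos"].round(2))
ci=robot.camera_info("wrist");im=robot.snapshot("wrist")
for d in robot.outline_of("sleeve_2","wrist"):
    print(d["confidence"],d["extent"])
    if d["pixels"].sum()<2000: continue
    q=fit(ci,d["pixels"],[473,104.6,np.radians(222)]);print(q)
    for s in(39,-39,0,10):
        a=np.radians(q[1]);t=np.r_[q[0]+s*np.array([np.cos(a),np.sin(a)]),27.5];print(s,(R.T@(t-p)).round(1))
cv2.imwrite("pics/w3.png",im[...,::-1])
```

```text
[473.9 104.8 216.9] [ 1.79936718e+02 -8.52710425e-02 -1.37941888e+02] [-0.05  0.31 -0.29  1.88  0.11  0.97  1.92]
0.93 [291.2, 152.8, 339.2, 261.3]
(array([470.4, 102.1]), np.float64(223.1), np.float64(0.931))
39 [ 43.1  -0.6 189.5]
-39 [-34.9   0.8 189.4]
0 [4.100e+00 1.000e-01 1.894e+02]
10 [ 1.410e+01 -1.000e-01  1.894e+02]
0.82 [541.6, 247.2, 636.4, 323.1]
(array([473. , 104.6]), np.float64(222.0), np.float64(0.0))
39 [ 39.5   0.3 189.5]
-39 [-38.5   0.2 189.4]
0 [  0.5   0.2 189.4]
10 [ 10.5   0.3 189.4]
```

View pics/w3.png

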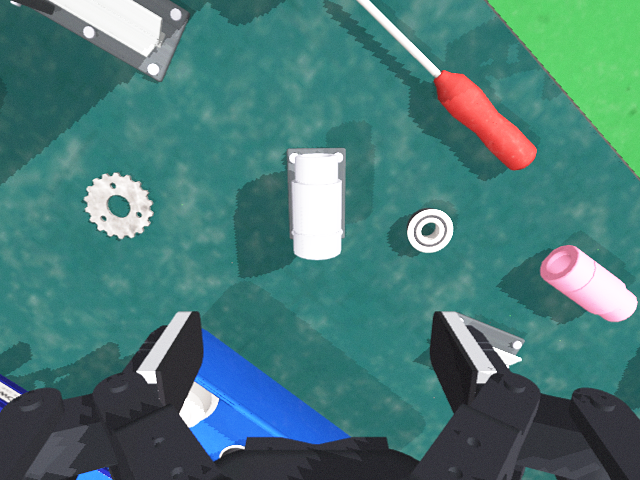

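The sleeve is at (317,205). Its upper end (+tool x) looks thinner, so I'll feel that end.

Call:
{"name": "servo_tool", "arguments": {"series": "0 0 0 21 0 40 1;0 0 0 42 0 80 1;0 0 0 42 0 120 1;0 0 0 42 0 155 1;0 0 0 42 0 175 1", "squeeze": 20}}

```text
t: 15.1
tcp_pos: [442.1, 76.4, 40.1]
eef_rot: [3.14, -0.003, -2.406]
wrist_force: [-0.0, 0.2, 0.1]
opening: 85.1
grip_force: 0.0
```

Call:
{"name": "servo_tool", "arguments": {"series": "0 0 0 0 0 13 1;0 0 0 0 0 13 0;0 0 0 0 0 13 0;0 0 0 0 0 13 0;0 0 0 0 0 13 0"}}

```text
t: 15.6
tcp_pos: [443.6, 77.0, 30.1]
eef_rot: [-3.141, 0.001, -2.404]
wrist_force: [-0.9, 0.8, 3.8]
opening: 33.0
grip_force: 21.2
```

Call:
{"name": "servo_tool", "arguments": {"series": "0 0 0 0 0 0 0;0 0 0 0 0 0 0;0 0 0 0 0 0 0;0 0 0 0 0 0 0"}}

```text
t: 16.0
tcp_pos: [443.6, 77.0, 30.1]
eef_rot: [-3.141, 0.001, -2.404]
wrist_force: [-1.9, 1.3, 5.9]
opening: 32.9
grip_force: 21.4
```

It closed to 32.9 mm, so B's stepped end is on the +tool x side (222°). I'll regrip with the tool turned half round, so the last joint stays well inside its range.

Call:
{"name": "servo_tool", "arguments": {"series": "0 0 0 0 0 0 1;0 0 0 0 0 0 1;0 0 0 0 0 0 1;0 0 0 0 0 -40 1;0 0 0 0 0 -80 1"}}

```text
t: 16.5
tcp_pos: [442.4, 76.5, 109.4]
eef_rot: [3.139, -0.003, -2.403]
wrist_force: [3.0, 0.2, -0.6]
opening: 85.0
grip_force: 0.0
```

Call:
{"name": "servo_tool", "arguments": {"series": "0 0 8 -24 0 0 1;0 0 16 -47 0 0 1;0 0 24 -47 0 0 1;0 0 32 -47 0 0 1;0 0 40 -47 0 0 1"}}

```text
t: 17.0
tcp_pos: [478.2, 108.3, 109.2]
eef_rot: [-3.141, -0.0, -3.108]
wrist_force: [0.4, 1.4, 0.2]
opening: 85.3
grip_force: 0.0
```

Call:
{"name": "servo_tool", "arguments": {"series": "0 0 8 0 0 0 1;0 0 16 0 0 0 1;0 0 24 0 0 0 1;0 0 32 0 0 0 1;0 0 40 0 0 0 1"}}

```text
t: 17.5
tcp_pos: [478.1, 108.2, 109.2]
eef_rot: [-3.141, -0.0, 2.477]
wrist_force: [-0.7, -0.1, 0.4]
opening: 85.3
grip_force: 0.0
```

Call:
{"name": "servo_tool", "arguments": {"series": "0 0 8 0 0 0 1;0 0 16 0 0 0 1;0 0 24 0 0 0 1;0 0 32 0 0 0 1;0 0 40 0 0 0 1"}}

```text
t: 18.0
tcp_pos: [478.1, 108.3, 109.2]
eef_rot: [-3.141, 0.0, 1.779]
wrist_force: [-0.3, -0.2, -0.1]
opening: 85.4
grip_force: 0.0
```

Call:
{"name": "servo_tool", "arguments": {"series": "0 0 8 0 0 0 1;0 0 16 0 0 0 1;0 0 24 0 0 0 1;0 0 32 0 0 0 1;0 0 40 0 0 0 1"}}

```text
t: 18.5
tcp_pos: [478.1, 108.3, 109.2]
eef_rot: [-3.141, 0.0, 1.081]
wrist_force: [0.5, -0.6, 0.1]
opening: 85.2
grip_force: 0.0
```

Call:
{"name": "servo_tool", "arguments": {"series": "0 0 8 0 0 0 1;0 0 15 0 0 0 1;0 0 19 0 0 0 1;0 0 19 0 0 0 1;0 0 19 0 0 0 1"}}

```text
t: 19.0
tcp_pos: [478.1, 108.3, 109.2]
eef_rot: [3.142, 0.0, 0.758]
wrist_force: [-0.5, 0.4, 0.8]
opening: 85.6
grip_force: 0.0
```

Call:
{"name": "servo_tool", "arguments": {"series": "0 0 0 0 0 35 1;0 0 0 0 0 65 1;0 0 0 0 0 80 1;0 0 0 0 0 81 1;0 0 0 0 0 81 0", "squeeze": 60}}

```text
t: 19.5
tcp_pos: [478.3, 108.0, 28.5]
eef_rot: [-3.141, 0.0, 0.756]
wrist_force: [0.7, -0.7, -1.1]
opening: 73.1
grip_force: 0.0
```

Call:
{"name": "servo_tool", "arguments": {"series": "0 0 0 0 0 0 0;0 0 0 0 0 0 0;0 0 0 0 0 0 0;0 0 0 0 0 0 0;0 0 0 0 0 0 0"}}

```text
t: 20.0
tcp_pos: [478.2, 109.1, 29.5]
eef_rot: [-3.141, -0.002, 0.756]
wrist_force: [-3.2, 2.4, 8.9]
opening: 38.4
grip_force: 59.1
```

Call:
{"name": "servo_tool", "arguments": {"series": "0 0 0 0 0 -15 0;0 0 0 0 0 -55 0;0 0 0 0 0 -100 0;0 0 0 0 0 -100 0"}}

```text
t: 20.4
tcp_pos: [481.0, 108.2, 133.1]
eef_rot: [3.138, -0.007, 0.755]
wrist_force: [0.7, -1.2, -3.5]
opening: 38.1
grip_force: 62.0
```

Call:
{"name": "servo_tool", "arguments": {"series": "0 0 -8 -30 29 0 0;0 0 -16 -60 58 0 0;0 0 -24 -90 87 0 0;0 0 -32 -120 116 0 0;0 0 -40 -150 143 0 0"}}

```text
t: 20.9
tcp_pos: [466.3, -99.9, 127.7]
eef_rot: [-3.141, -0.0, 1.46]
wrist_force: [0.8, -0.7, -4.2]
opening: 38.2
grip_force: 61.9
```

Call:
{"name": "servo_tool", "arguments": {"series": "0 0 -8 0 0 0 0;0 0 -15 0 0 0 0;0 0 -19 0 0 0 0;0 0 -19 0 0 0 0;0 0 -19 0 0 0 0"}}

```text
t: 21.4
tcp_pos: [466.6, -98.4, 127.9]
eef_rot: [-3.141, -0.001, 1.783]
wrist_force: [-0.0, 0.5, -4.2]
opening: 37.9
grip_force: 61.9
```

Run:
```python
from h import *
p,R,o=tool();print(p.round(1),np.degrees(o["eef_rot"]).round(2),o["qpos"].round(2),o["wrist_force"].round(1))
print((R.T@(np.array([467.3,-102.7,36])-p)).round(1))
```

```text
[466.6 -98.4 127.9] [-1.7996e+02 -3.0000e-02  1.0216e+02] [-0.1   0.43  0.37  2.03 -0.23  0.73  0.62] [-0.   0.5 -4.2]
[-4.4 -0.1 91.8]
```

Call:
{"name": "servo_tool", "arguments": {"series": "0 0 0 -4 0 35 0;0 0 0 -4 0 65 0;0 0 0 -4 0 85 0;0 0 0 -4 0 92 0;0 0 0 -4 0 92 0"}}

```text
t: 21.9
tcp_pos: [467.3, -102.3, 35.5]
eef_rot: [-3.14, -0.001, 1.784]
wrist_force: [0.0, 0.4, -3.8]
opening: 38.4
grip_force: 61.8
```

Call:
{"name": "servo_tool", "arguments": {"series": "0 0 0 0 0 2 0;0 0 0 0 0 4 0;0 0 0 0 0 6 0;0 0 0 0 0 7 0;0 0 0 0 0 7 0"}}

```text
t: 22.4
tcp_pos: [468.6, -102.7, 31.6]
eef_rot: [3.138, 0.0, 1.785]
wrist_force: [-4.5, 1.1, 21.7]
opening: 38.4
grip_force: 64.6
```

Call:
{"name": "servo_tool", "arguments": {"series": "0 0 0 0 0 0 1;0 0 0 0 0 0 1;0 0 0 0 0 0 1;0 0 0 0 0 -30 1;0 0 0 0 0 -70 1"}}

```text
t: 22.9
tcp_pos: [466.7, -102.4, 98.7]
eef_rot: [-3.138, -0.001, 1.785]
wrist_force: [1.2, 0.1, 0.5]
opening: 85.3
grip_force: 0.0
```

Call:
{"name": "servo_tool", "arguments": {"series": "0 0 0 25 0 -30 1;0 0 0 50 0 -60 1;0 0 0 50 0 -60 1"}}

```text
t: 23.2
tcp_pos: [458.7, -50.8, 162.3]
eef_rot: [3.136, -0.0, 1.789]
wrist_force: [0.3, -1.0, -0.3]
opening: 85.4
grip_force: 0.0
```

Run:
```python
from h import *
p,R,o=tool();print(p.round(1),np.degrees(o["eef_rot"]).round(2))
ci=robot.camera_info("wrist");im=robot.snapshot("wrist")
u=np.array([np.cos(np.radians(102.2)),np.sin(np.radians(102.2))]);M=np.array([482.9,-175])
for d in robot.outline_of("sleeve_1","wrist"):
    if d["pixels"].sum()<1500: continue
    ys,xs=np.nonzero(d["pixels"]);g=atz(ci,xs.mean(),ys.mean(),50)
    q=fit(ci,d["pixels"],[g[0],g[1],np.radians(102)]);print(d["extent"],q,"s",(q[0]-M)@u,"lat",(q[0]-M)@[-u[1],u[0]])
cv2.imwrite("pics/w4.png",im[...,::-1])
```

```text
[458.7 -50.8 162.3] [ 1.7969e+02 -3.0000e-02  1.0251e+02]
[285.6, 396.0, 332.1, 444.0] (array([ 494.7, -239.5]), np.float64(99.1), np.float64(0.481)) s -65.53695777962677 lat 2.096941818796626
[280.4, 254.2, 336.2, 371.6] (array([ 468.8, -113.7]), np.float64(101.6), np.float64(0.894)) s 62.895273949758646 lat 0.8273540867185953
```

View pics/w4.png

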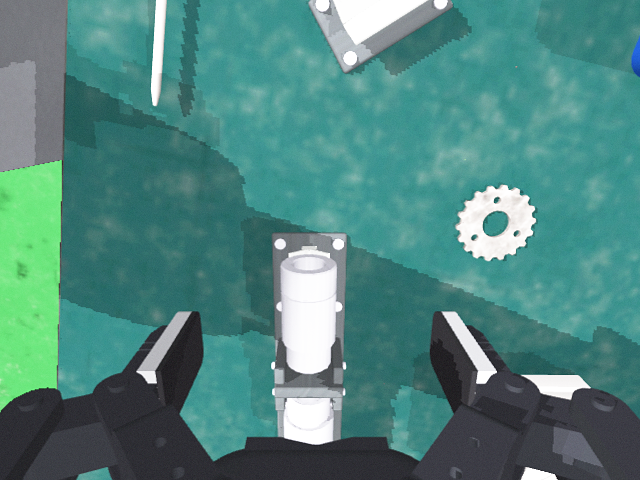

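B lies level in the V at (310,310), with its step facing the block, and A's end shows at (308,415) on the other side of the block. Now I'll push B home.

Call:
{"name": "servo_tool", "arguments": {"series": "0 0 0 5 -2 0 0;0 0 0 5 -2 30 0;0 0 0 5 -2 70 0;0 0 0 5 -2 90 0;0 0 0 5 -2 90 0"}}

```text
t: 23.8
tcp_pos: [451.5, -49.8, 66.1]
eef_rot: [-3.134, -0.001, 1.783]
wrist_force: [-0.5, -0.6, 0.9]
opening: 12.6
grip_force: 0.0
```

Call:
{"name": "servo_tool", "arguments": {"series": "0 0 0 0 0 20 0;0 0 0 0 0 32 0;0 0 0 0 0 32 0;0 0 0 -5 0 32 0;0 0 0 -10 0 32 0"}}

```text
t: 24.3
tcp_pos: [457.0, -59.7, 38.2]
eef_rot: [3.14, 0.001, 1.785]
wrist_force: [0.3, -0.5, -0.0]
opening: -0.3
grip_force: 0.0
```

Call:
{"name": "servo_tool", "arguments": {"series": "0 0 0 -3 0 0 0;0 0 0 -6 0 0 0;0 0 0 -9 0 0 0;0 0 0 -12 0 0 0;0 0 0 -14 0 0 0"}}

```text
t: 24.8
tcp_pos: [459.4, -72.4, 37.4]
eef_rot: [3.141, -0.001, 1.786]
wrist_force: [-0.0, 4.2, 3.3]
opening: -0.0
grip_force: 2.2
```

Call:
{"name": "servo_tool", "arguments": {"series": "0 0 0 -2 0 0 0;0 0 0 -4 0 0 0;0 0 0 -6 0 0 0;0 0 0 -7 0 0 0"}}

```text
t: 25.2
tcp_pos: [460.9, -79.7, 37.3]
eef_rot: [3.142, 0.0, 1.785]
wrist_force: [-0.7, 4.4, 3.3]
opening: -0.3
grip_force: 2.3
```

Call:
{"name": "servo_tool", "arguments": {"series": "0 0 0 -1 0 0 0;0 0 0 -2 0 0 0;0 0 0 -2 0 0 0"}}

```text
t: 25.5
tcp_pos: [461.3, -81.7, 37.3]
eef_rot: [3.141, 0.0, 1.785]
wrist_force: [0.7, 3.2, 2.5]
opening: -0.3
grip_force: 1.8
```

Call:
{"name": "servo_tool", "arguments": {"series": "0 0 0 -1 0 0 0;0 0 0 -2 0 0 0;0 0 0 -2 0 0 0"}}

```text
t: 25.8
tcp_pos: [461.4, -82.3, 37.2]
eef_rot: [-3.141, -0.002, 1.786]
wrist_force: [-1.0, 7.8, 5.0]
opening: -0.0
grip_force: 4.0
```

Call:
{"name": "servo_tool", "arguments": {"series": "0 0 0 -1 0 0 0;0 0 0 -2 0 0 0;0 0 0 -2 0 0 0"}}

```text
t: 26.1
tcp_pos: [461.3, -82.3, 37.2]
eef_rot: [-3.14, -0.004, 1.788]
wrist_force: [-1.6, 14.1, 8.2]
opening: 0.3
grip_force: 7.0
```

The two push stops are 192 mm apart. Less the 22 mm finger width that is 170 mm, which equals the block (10) plus two sleeves (160), so both are home. I'll retract and check.

Call:
{"name": "servo_tool", "arguments": {"series": "0 0 0 10 0 0 0;0 0 0 20 0 0 0;0 0 0 20 0 -40 0;0 0 0 20 0 -90 0;0 0 0 20 0 -140 0"}}

```text
t: 26.6
tcp_pos: [457.0, -66.3, 178.4]
eef_rot: [-3.14, 0.001, 1.784]
wrist_force: [2.4, 1.2, -0.8]
opening: -0.4
grip_force: 0.0
```

Call:
{"name": "servo_tool", "arguments": {"series": "0 0 0 -30 0 -40 0;0 0 0 -60 0 -80 0;0 0 0 -90 0 -100 0;0 0 0 -110 0 -100 0;0 0 0 -110 0 -100 0"}}

```text
t: 27.1
tcp_pos: [481.1, -176.9, 277.9]
eef_rot: [3.141, 0.003, 1.78]
wrist_force: [-0.2, 0.0, -0.9]
opening: -0.1
grip_force: 0.0
```

Call:
{"name": "servo_tool", "arguments": {"series": "0 0 0 -30 0 0 0;0 0 0 -60 0 0 0;0 0 0 -60 0 0 0"}}

```text
t: 27.4
tcp_pos: [493.4, -235.2, 276.6]
eef_rot: [-3.14, 0.002, 1.781]
wrist_force: [0.8, -0.0, -0.2]
opening: -0.1
grip_force: 0.0
```

Run:
```python
from h import *
im=robot.snapshot("wrist");cv2.imwrite("pics/w5.png",im[...,::-1])
```

```text
(no output)
```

View pics/w5.png

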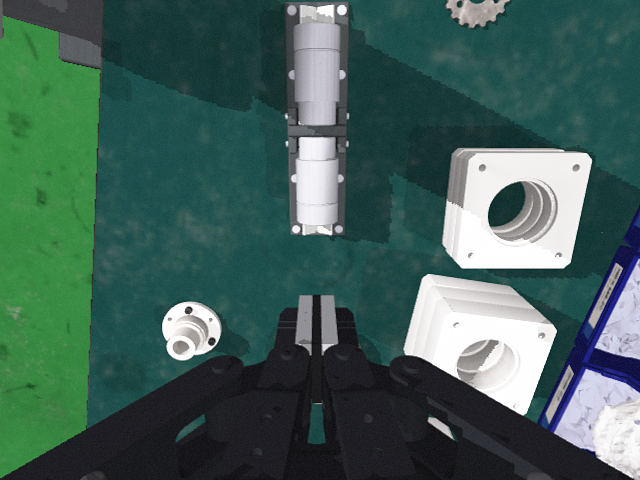

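Both sleeves lie in the rail at (317,70) and (317,180), with their thin ends between the cheeks and against the block at (317,130).

```bash
python3 -c "
from h import *
print(robot.sign_off())"
```

```text
the job is handed in; nothing more can be done
None
```

Both sleeves lie in the rail, one on each side of the stop block with stepped ends fully home against it, and the job is handed in at about 27.5 s of the 67 s allowed.

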